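Clamp a leather strop to its bench bracket with a U-bolt

ROBOT

A 6-joint arm with a two-finger parallel gripper is mounted at the origin on the work surface. World frame = base frame: x ahead of the robot, y to its left, z up, the work surface at z = 0. Lengths are in m, angles in degrees, forces in N, time in s.
With the tool pointing down it reaches from about 0.25 to 0.725 m from the base axis. Payload 9.7 kg.
Tool frame: the origin (TCP) lies midway between the tips of the shut fingers; the grasp point (between the pads) lies 19 mm behind it; x points along the fingers, y is the direction in which the jaws open and shut, and the axes are right-handed (so a half turn about x gives the same grasp; the last joint's range is limited). The gripper opens to 85 mm and grips with 20 to 120 N. Pads are 22 mm wide; open, the fingers measure 114 mm over their backs; the gripper's body (76 mm by 85 mm) begins 54 mm behind the grasp point. The pads swing forward as they close: fully open they stand 13 mm farther back than shut.
Start: joints at [-68.755, 4.979, 10.078, 95.1, 0, 90], TCP at [0.199, -0.513, 0.204] pointing down, gripper open.
Joint ranges: [-179.16, 179.16], [-48.56, 103.87], [-65.8, 70.77], [-126.05, 130.52], [-82.76, 87.17], [-180, 180]. Speed limits (degrees/s): [127.2, 127.2, 147.25, 180, 180, 180].

INTERFACE

Orientations are given as [roll, pitch, yaw] about the fixed x, y, z axes, in that order (R = Rz(yaw) Ry(pitch) Rx(roll)).
In Python, from workcell import bot, cams gives the robot as it stands.
- The arm moves only by the tool apply_moves, never from a script. Its argument "commands" is a list of rows, each a list of 5 numbers: the shift along the tool's x, y, z in m, then the turn about the tool's x in rad, then the opening, from -1 (shut) to 1 (fully open). In form: [[tx, ty, tz, roll, hand], ...]. A call has 1 to 12 rows; each row is the pose to reach, as a shift and turn from the pose measured when the call began, along the tool's axes at that moment; what a row does not reach only later rows make up. A row lasts 1/10 s, in which the tool goes at most 50 mm and 8.59 degrees, less where a joint would pass 70% of its speed; a pose out of reach is approached as far as the arm can. A call with a gripper value outside its range is refused whole. The fingers move at their own pace and stop on an object; "newtons" is the grip in N (left out, the last holds). Time passes only in rows, so rows that repeat a pose let the fingers close. It gives the time, the measured TCP pose, the force and the opening at its end, in the units of the state.
- bot.get_obs(): the state, without advancing time (a new reading comes with each control period).
- cams.camera(name): name is "scene" or "side" or "wrist"; returns a dict with "frame" (400x640x3 uint8, blue, green, red), "depth" (400x640 float32, m along the optical axis (not along the pixel's ray), 0 where there is no reading), "camera_matrix" (3x3 intrinsics, pixels), "R" (3x3) and "t" (3): a world point X has camera coordinates R X + t; the wrist camera has in their place "mount" (4x4, takes a point from camera to tool coordinates, whose origin is the TCP and whose axes are the tool frame's). Camera axes: x right, y down, z forward; pixel columns grow to the right and rows downward; lengths in m; the calibration is good to about 2 mm. The wrist camera is an equidistant fisheye: a pixel r from the principal point sees the ray r / f radians off the axis. A picture is of the moment at which its call begins: read the wrist's pose just before it.
- bot.job_done(): hands the job in, once; it reports no verdict.
Trained networks look in the newest picture that a camera, given by its name, has taken for a name from the list of things; names that differ only in an ending like _2 or _b are one class to them, and where a whole thing is asked for, a point or a joint stands for the part that bears it (a point fixed in the world has none). Each returns a list of dicts, best first, with "confidence" (0 to 1); they miss things now and then, are a little off and sometimes report something else, mostly with a low value. They report only what shows in the picture. A call takes as long as a camera call. They do not tell look-alikes from the thing itself.
- cams.spot_in(name, camera): "rect" ([left, top, right, bottom] in pixels, round what is visible of it).
The state is a dict: "time": time; "q": joint angles; "qd": joint speeds; "joint_efforts": joint torques, N m; "ee_pos": TCP position; "tcp_rot": TCP orientation; "wrist_force": force on the tool from outside, world axes, zero at the start; "torque": the same for the moment, N m; "opening": finger opening in m.
Only numpy, scipy, OpenCV 4.12 (cv2) and the standard library are available. Lean on these libraries where they do the work, as an engineer would, in place of code of your own. Each camera call takes 0.05 s, during which the arm holds its last target. There are 200 camera calls.

TASK

Secure the strop for sharpening: slide it along its cradle until its shoulder is flush against the bracket's upturned stops, then take the U-bolt out of the wooden punch block, pass it down over the strop's round handle with both legs through the two bracket holes, and press it home by feel, with a steady push of about 15 N, until its crossbar bears firmly on the handle. Never load the handle with more than 25 N or jam anything against the bracket; let go, and leave the jar, knife and phone where they are.

Things in the scene. Friction and masses are not known exactly. Their poses are not given: they have to be found in the camera images.
- fixture: Strop bench, fixed: plywood board (top z = 15 mm), grey steel bridge bracket, small wooden paddle rest (x 117 to 153, y -23 to 23, top z = 56 mm). Origin midway between the two bracket holes, 48 mm below the plate's top, 0 to 10 mm above the table; z up, x along the strop from handle end to paddle toe, y across. Bracket plate: z 38 to 48 mm, x -31 to 37, y -46 to 46 mm.
- clamp_mid (a point): Midpoint between the two holes, at the plate's top face; axes as fixture. The round vertical 10 mm through holes (1.5 mm chamfer) are at y = -22 and +22 mm. Rubber bushes in them grip the legs: sliding the U-bolt down takes some 2 to 8 N in all, so it does not fall home by itself; when the crossbar meets the handle the force rises steeply.
- saddle_mid (a point): Where the handle's axis lies in the wooden V saddle, midway between the holes: 18 mm above the plate's top; axes as fixture. The saddle fills x -30 to 30, y -16 to 16 mm, its tops 6 mm below this point. Two upturned steel stops stand at y 20 to 46 mm either side, up to 8 mm above this point; the faces that the strop's shoulder meets are at x = +36 mm.
- strop_mid (a point): Centre of the strop's paddle (wood, leather faces, green on top): 200 mm long in x, 56 mm wide in y, 20 mm thick. x towards the toe, z up. The strop, about 0.3 kg, lies loose with its handle in the V saddle and paddle on the rest, drawn 20 to 45 mm out along x.
- strop_shoulder (a point): Point on the strop's axis in the plane of its shoulder (paddle end face where the handle begins), 100 mm from strop_mid; axes as strop_mid. Home: 36 mm from saddle_mid along the fixture's x, same height. The handle runs 112 mm towards -x: 28 mm wide, underside 14 mm below the axis; its hard leather wrap makes it oval, the top 14 to 22 mm above the axis, different each time.
- ubolt_mid (a point): Centre (half-way up) of the square-bend U-bolt of 8 mm steel rod, 64 mm high, 52 mm wide, 0.09 kg: z up, leg axes at y = -22 and +22 mm, round leg ends 32 mm below, crossbar underside 24 mm above. Starts upright in the punch block, legs 34 mm deep in 11.5 mm holes, top 30 mm exposed. Grip the legs from outside (52 mm) or the crossbar (8 mm). Half a turn makes no difference.
- ubolt_bar (a point): Middle of the crossbar, on the rod's axis, 60 mm above the leg ends; axes as ubolt_mid. Bearing on the handle it is 18 to 26 mm above saddle_mid, depending on the thickness of the handle's wrap, which differs each time and is not measured; the leg ends are then 6 to 14 mm below the plate's underside.
- ubolt_tip_a (a point): Lower end of the U-bolt's leg at -y.
- ubolt_tip_b (a point): Lower end of the U-bolt's leg at +y.
- punch_block: Dark wooden block, 80 mm by 140 mm, 40 mm high, fixed. Origin on the table midway below the two holes that hold the U-bolt; these lie on its y axis; the block spans x -100 to 40 mm. Tools stand in it at x -54 to -93 mm, up to 110 mm high.
- dye_jar: Amber jar, 56 mm in diameter, 75 mm high, origin under its centre; to be left alone.
- knife: Skiving knife lying flat, 158 mm long, 30 mm wide, 14 mm high; origin under the middle, x along it to the edge; to be left alone.
- phone: Black phone lying flat, 146 by 71 by 9 mm; origin under its centre; to be left alone.
Mind the look-alikes: they are no part of the job. Of the things shaped like the part that bears ubolt_mid, the bare steel one is meant.

How it is judged (in metres and radians):
On the way, in this order (a step that is already met when the one before it is completed fails the run):
1. the strop is slid home in its cradle: shoulder within 2.5 mm of the stops (x of strop_shoulder in the frame of fixture below 0.0385 m and z of strop_shoulder in the frame of fixture below 0.069 m), for 0.2 s.
2. both legs of the U-bolt are through the two bracket holes, round the handle (z of each of ubolt_tip_a, ubolt_tip_b in the frame of fixture below 0.036 m and horizontal distance between ubolt_mid and fixture below 0.005 m and angle between the y axis of ubolt_mid and the y axis of fixture, either way round below 0.12 rad), for 0.1 s.
3. the crossbar is pressed firmly on the handle, with 8 N or more on it for 0.2 s (contact force between ubolt and strop above 8 N and z of each of ubolt_tip_a, ubolt_tip_b in the frame of fixture below 0.034 m), for 0.2 s.
At the end, for the whole second after the job is handed in: The strop lies flat in its cradle with its shoulder within 2.5 mm of the stops; the U-bolt stands upright over the handle with both legs through the bracket holes (ends at least 4 mm below the plate) and its crossbar still bearing on the handle (0.2 N or more); both are at rest and let go (all of step 1 and angle between the x axis of strop_mid and the x axis of fixture, either way round below 0.06 rad and angle between strop_mid's own z axis and vertical below 0.08 rad and z of each of ubolt_tip_a, ubolt_tip_b in the frame of fixture below 0.034 m and horizontal distance between ubolt_mid and fixture below 0.005 m and angle between the y axis of ubolt_mid and the y axis of fixture, either way round below 0.12 rad and angle between ubolt_mid's own z axis and vertical below 0.1 rad and linear speed of each of ubolt, strop below 0.02 m/s and contact force between ubolt and strop above 0.2 N); the robot touches nothing.
It fails at once if the U-bolt is forced against the handle with more than 25 N (contact force between ubolt and strop above 25 N).
It fails at once if the U-bolt is forced against the bracket with more than 30 N (contact force between ubolt and fixture above 30 N).
It fails at once if the strop is driven against the bracket with more than 45 N (contact force between strop and fixture above 45 N).
It fails at once if the jar, the knife or the phone is moved by more than 15 mm (distance of any of dye_jar, knife, phone from where it was at the start of the episode above 0.015 m).
It also fails if it takes over 72 s, if anything falls off the work surface, if the arm or the gripper's body presses on something with over 40 N, if the wrist force passes 120 N, or if a joint passes its speed limit or range.

## Working session

There is one attempt and no reset: what is moved stays moved. The work goes in short steps, Python scripts to look and compute and a tool call to move; the robot and the scene stay as the last step left them, time stands still between calls to the robot, and variables do not carry over. Pictures are saved under pics/ and viewed, about 8 in all and at most 12, crops included, and the job is handed in when it is done.

Besides the shell and the picture viewer there is one more tool, called after "Request:" in YAML: its name, and indented under it one key for each argument. apply_moves: Moves the arm, as the interface text tells. Its arguments: {"type":"object","properties":{"commands":{"type":"array"},"newtons":{"type":"number"}},"required":["commands"]}

```bash
mkdir -p pics; ls
cat > h.py <<'E'
import numpy as np, cv2
from scipy.spatial.transform import Rotation as Ro
from workcell import bot, cams
def cloud(c):
    d=c["depth"];K=np.array(c["camera_matrix"]);v,u=np.mgrid[:d.shape[0],:d.shape[1]]
    P=np.stack([(u-K[0,2])/K[0,0]*d,(v-K[1,2])/K[1,1]*d,d],-1)
    W=(P-np.array(c["t"]))@np.array(c["R"])   # R^T (p-t)
    W[d==0]=np.nan
    return W
E
python3 - <<'E'
from h import *
o=bot.get_obs();print({k:np.round(v,3).tolist() for k,v in o.items()})
ims=[]
for n in("scene","side"):
    c=cams.camera(n);np.savez(n+".npz",**c);cv2.imwrite(f"pics/{n}.png",c["frame"]);ims.append(c["frame"])
    print(n,np.round(-np.array(c["R"]).T@c["t"],3),np.round(c["camera_matrix"],1).tolist())
    for t in("fixture","strop_mid","ubolt_mid","punch_block","dye_jar","knife","phone"):
        print(t,[(np.round(r["rect"]).tolist(),round(r["confidence"],2)) for r in cams.spot_in(t,n)][:4])
E
```

```text
pics
{'time': 0.0, 'q': [-68.757, 5.012, 10.035, 95.098, 0.001, 90.001], 'qd': [-0.02, 0.032, 0.084, 0.002, -0.017, -0.018], 'joint_efforts': [-0.0, -52.039, 46.48, 0.016, -0.0, 0.0], 'ee_pos': [0.199, -0.512, 0.203], 'tcp_rot': [-90.52, 89.925, 110.722], 'wrist_force': [-0.933, 0.041, -0.133], 'torque': [-0.051, -0.006, -0.008], 'opening': 0.086}
scene [1.189 0.196 0.606] [[379.5, 0.0, 320.3], [0.0, 379.5, 197.9], [0.0, 0.0, 1.0]]
fixture [([229.0, 182.0, 343.0, 262.0], 0.92)]
strop_mid [([238.0, 175.0, 359.0, 238.0], 0.86), ([442.0, 201.0, 520.0, 257.0], 0.48)]
ubolt_mid [([454.0, 249.0, 480.0, 272.0], 0.58), ([233.0, 182.0, 343.0, 264.0], 0.58), ([464.0, 207.0, 472.0, 237.0], 0.57), ([462.0, 187.0, 466.0, 214.0], 0.53)]
punch_block [([441.0, 202.0, 519.0, 257.0], 0.69)]
dye_jar [([264.0, 252.0, 297.0, 297.0], 0.75)]
knife [([375.0, 313.0, 467.0, 344.0], 0.77)]
phone [([264.0, 250.0, 294.0, 298.0], 0.67)]
side [0.285 0.952 0.761] [[480.8, 0.0, 321.6], [0.0, 480.8, 197.0], [0.0, 0.0, 1.0]]
fixture [([275.0, 176.0, 350.0, 248.0], 0.9)]
strop_mid [([276.0, 171.0, 343.0, 232.0], 0.82)]
ubolt_mid [([307.0, 266.0, 330.0, 291.0], 0.66), ([262.0, 289.0, 274.0, 328.0], 0.54), ([275.0, 170.0, 344.0, 233.0], 0.5), ([358.0, 302.0, 383.0, 335.0], 0.47)]
punch_block [([287.0, 294.0, 343.0, 362.0], 0.64)]
dye_jar [([238.0, 193.0, 256.0, 225.0], 0.6), ([191.0, 262.0, 219.0, 311.0], 0.53)]
knife [([193.0, 257.0, 220.0, 308.0], 0.64)]
phone [([361.0, 166.0, 409.0, 187.0], 0.55)]
```

Run:
```python
import cv2
a=cv2.imread("pics/scene.png")[165:355,210:540];b=cv2.imread("pics/side.png")[150:380,180:430]
cv2.imwrite("pics/a1.png",cv2.resize(a,None,fx=2.4,fy=2.4,interpolation=2))
cv2.imwrite("pics/b1.png",cv2.resize(b,None,fx=2.6,fy=2.6,interpolation=2))
```

```text
(no output)
```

View pics/a1.png

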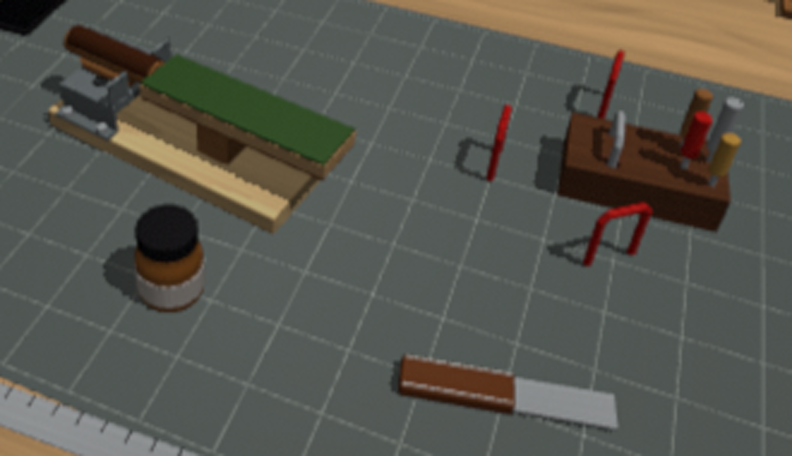

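View pics/b1.png

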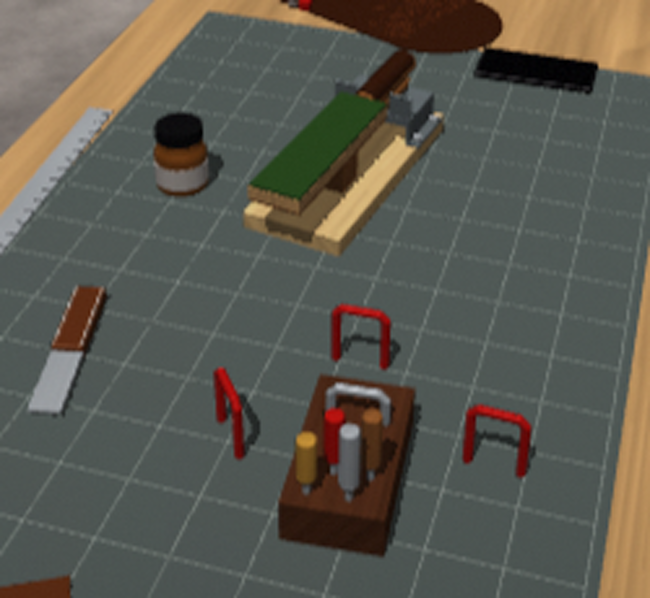

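Scene picture: four U-shapes. The red ones are at scene px ≈(416,224), (465,200) and (465,262). The bare steel one stands in the punch block at ≈(467,222) and fits the description: steel, in the block. The side view agrees, with the steel one at b1 (358,400). Next I measure from depth.

Run:
```python
from h import *
for n in("scene","side"):
    c=dict(np.load(n+".npz"));W=cloud(c);f=c["frame"].astype(int);B,G,R=f[...,0],f[...,1],f[...,2]
    hsv=cv2.cvtColor(c["frame"],cv2.COLOR_BGR2HSV).astype(int)
    u,v=np.meshgrid(np.arange(640),np.arange(400))
    m=(G>R+25)&(G>B+25)&(W[...,2]>.04)
    p=W[m];r=cv2.minAreaRect(p[:,:2].astype(np.float32));print(n,"green",np.round(r[0],4),np.round(r[1],4),r[2],"z",np.nanpercentile(p[:,2],[5,50,95]).round(4),len(p))
    # block
    x0,y0,x1,y1=(435,170,530,262) if n=="scene" else (285,280,350,365)
    box=(u>x0)&(u<x1)&(v>y0)&(v<y1)
    m=box&(abs(W[...,2]-.04)<.004)&(hsv[...,1]>60)&(R<130)
    p=W[m];r=cv2.minAreaRect(p[:,:2].astype(np.float32));print("block",np.round(r[0],4),np.round(r[1],4),r[2],cv2.boxPoints(r).round(3).tolist())
    m=box&(W[...,2]>.05)&(W[...,2]<.085)&(hsv[...,1]<60)&(f.sum(-1)>240)
    p=W[m];print("grey",len(p));print(np.c_[p,u[m],v[m]].round(3)[::max(1,len(p)//40)].tolist())
    # bracket grey
    bx=(210,165,300,240) if n=="scene" else (300,160,360,215)
    m=(u>bx[0])&(u<bx[2])&(v>bx[1])&(v<bx[3])&(hsv[...,1]<70)&(W[...,2]>.03)
    p=W[m];print("bracket",len(p),np.histogram(p[:,2],np.arange(.03,.12,.004)))
    m2=m&(W[...,2]>.04)&(W[...,2]<.062);p=W[m2]
    if len(p)>4: r=cv2.minAreaRect(p[:,:2].astype(np.float32));print(r)
```

```text
scene green [ 0.6085 -0.0691] [0.194  0.0522] 80.40458679199219 z [0.081  0.0825 0.084 ] 1288
block [0.476  0.2732] [0.1991 0.145 ] 23.23763656616211 [[0.35600000619888306, 0.3009999990463257], [0.4129999876022339, 0.16699999570846558], [0.5960000157356262, 0.2460000067949295], [0.5389999747276306, 0.3790000081062317]]
grey 57
[[0.458, 0.244, 0.068, 467.0, 211.0], [0.459, 0.246, 0.069, 468.0, 211.0], [0.459, 0.248, 0.07, 469.0, 211.0], [0.462, 0.244, 0.069, 467.0, 212.0], [0.464, 0.246, 0.07, 468.0, 212.0], [0.462, 0.248, 0.07, 469.0, 212.0], [0.459, 0.25, 0.068, 470.0, 212.0], [0.466, 0.245, 0.068, 467.0, 213.0], [0.467, 0.247, 0.07, 468.0, 213.0], [0.466, 0.249, 0.07, 469.0, 213.0], [0.465, 0.251, 0.07, 470.0, 213.0], [0.47, 0.245, 0.069, 467.0, 214.0], [0.47, 0.247, 0.07, 468.0, 214.0], [0.471, 0.249, 0.071, 469.0, 214.0], [0.468, 0.251, 0.07, 470.0, 214.0], [0.474, 0.245, 0.069, 467.0, 215.0], [0.473, 0.247, 0.069, 468.0, 215.0], [0.472, 0.249, 0.069, 469.0, 215.0], [0.47, 0.251, 0.068, 470.0, 215.0], [0.478, 0.246, 0.069, 467.0, 216.0], [0.479, 0.248, 0.071, 468.0, 216.0], [0.47
[... 3385 characters left out ...]
[0.456, 0.338, 0.071, 314.0, 332.0], [0.461, 0.34, 0.069, 311.0, 333.0], [0.454, 0.338, 0.069, 315.0, 333.0], [0.459, 0.34, 0.067, 312.0, 334.0], [0.461, 0.339, 0.063, 311.0, 335.0], [0.453, 0.34, 0.066, 315.0, 335.0], [0.455, 0.34, 0.063, 314.0, 336.0], [0.455, 0.339, 0.059, 314.0, 337.0]]
bracket 318 (array([16,  9, 11, 18, 20, 56, 63, 10, 10, 18, 19, 16, 25, 14, 12,  1,  0,
        0,  0,  0,  0,  0]), array([0.03 , 0.034, 0.038, 0.042, 0.046, 0.05 , 0.054, 0.058, 0.062,
       0.066, 0.07 , 0.074, 0.078, 0.082, 0.086, 0.09 , 0.094, 0.098,
       0.102, 0.106, 0.11 , 0.114, 0.118]))
((0.5773850083351135, -0.21936042606830597), (0.07474161684513092, 0.09331662952899933), 82.14097595214844)
```

```bash
cat >> h.py <<'E'
def state():
    o=bot.get_obs();R=Ro.from_euler("xyz",o["tcp_rot"],degrees=True).as_matrix();return o,R,np.array(o["ee_pos"])
def to(x,y,z,jaw=None):
    """tool shift to reach TCP x,y,z; roll (rad) so that tool y lies on heading jaw (deg, mod 180)"""
    o,R,p=state();s=R.T@(np.array([x,y,z])-p);out=s.round(4).tolist()
    if jaw is not None:
        best=[]
        for j in(jaw,jaw+180):
            t=np.array([np.cos(np.radians(j)),np.sin(np.radians(j)),0])
            a=np.arctan2(t@R[:,2],t@R[:,1]);best.append(round(a,4))
        out.append(best)
    print("to",out,"t",round(o["time"],2),"p",p.round(4),"F",np.round(o["wrist_force"],2),"q6",np.round(o["q"][5],1),"op",round(o["opening"],4));return s
E
python3 - <<'E'
from h import *
o,R,p=state();print(R.round(3))
for n in("scene","side"):
    c=dict(np.load(n+".npz"));W=cloud(c);f=c["frame"].astype(int)
    m=((f[...,2]>f[...,1]*2.2)&(f[...,2]>f[...,0]*2.2)&(f[...,2]>110)&(W[...,2]>.03)).astype(np.uint8)
    k,l,s,ce=cv2.connectedComponentsWithStats(m)
    for i in range(1,k):
        if s[i,4]>15:
            q=W[l==i];print(n,ce[i].round(),s[i,4],q.min(0).round(3),q.max(0).round(3))
to(.6228+.005,.0306+.036,.16,-9.6)
c=cams.camera("wrist");print(np.round(c["mount"],3).tolist(),np.round(c["camera_matrix"],1).tolist())
E
```

```text
[[-0.     0.362 -0.932]
 [ 0.    -0.932 -0.362]
 [-1.    -0.     0.   ]]
scene [467. 192.] 30 [0.355 0.233 0.056] [0.391 0.239 0.066]
scene [420. 215.] 40 [0.485 0.146 0.057] [0.528 0.153 0.066]
scene [503. 214.] 26 [0.47  0.305 0.098] [0.486 0.317 0.102]
scene [470. 253.] 62 [0.568 0.249 0.055] [0.597 0.284 0.067]
side [319. 270.] 66 [0.475 0.145 0.052] [0.524 0.157 0.066]
side [268. 299.] 65 [0.561 0.253 0.051] [0.591 0.288 0.066]
side [308. 310.] 40 [0.469 0.305 0.095] [0.481 0.32  0.102]
side [372. 309.] 79 [0.339 0.233 0.051] [0.388 0.241 0.068]
to [0.0442, -0.3846, -0.6093, [np.float64(-1.0324), np.float64(2.1092)]] t 0.8 p [ 0.1993 -0.5126  0.2042] F [-0.21 -0.72 -0.57] q6 90.0 op 0.0854
[[0.0, -0.279, 0.96, -0.17], [1.0, -0.0, -0.0, 0.002], [0.0, 0.96, 0.279, -0.071], [0.0, 0.0, 0.0, 1.0]] [[309.7, 0.0, 316.9], [0.0, 309.7, 192.9], [0.0, 0.0, 1.0]]
```

Request:
apply_moves:
  commands:
    - [0,-0.3846,-0.6093,-1.0324,-1]
    - [0,-0.3846,-0.6093,-1.0324,-1]
    - [0,-0.3846,-0.6093,-1.0324,-1]
    - [0,-0.3846,-0.6093,-1.0324,-1]
    - [0,-0.3846,-0.6093,-1.0324,-1]
    - [0,-0.3846,-0.6093,-1.0324,-1]
    - [0,-0.3846,-0.6093,-1.0324,-1]
    - [0,-0.3846,-0.6093,-1.0324,-1]
    - [0,-0.3846,-0.6093,-1.0324,-1]
    - [0,-0.3846,-0.6093,-1.0324,-1]
    - [0,-0.3846,-0.6093,-1.0324,-1]
    - [0,-0.3846,-0.6093,-1.0324,-1]
  newtons: 40

```text
time: 2.05
ee_pos: [0.5571, -0.0283, 0.2044]
tcp_rot: [88.5, 90.0, -11.1]
wrist_force: [0.7, -1.2, -0.5]
opening: -0.0001
```

Run:
```python
from h import *
to(.628,.067,.16,-9.6)
```

```text
to [0.0444, 0.054, -0.1057, [np.float64(0.0002), np.float64(-3.1414)]] t 2.05 p [ 0.5571 -0.0283  0.2044] F [ 0.74 -1.16 -0.47] q6 96.7 op -0.0001
```

Request:
apply_moves:
  commands:
    - [0.0444,0.054,-0.1057,0,-1]
    - [0.0444,0.054,-0.1057,0,-1]
    - [0.0444,0.054,-0.1057,0,-1]
    - [0.0444,0.054,-0.1057,0,-1]
    - [0.0444,0.054,-0.1057,0,-1]

```text
time: 2.55
ee_pos: [0.6278, 0.0673, 0.1594]
tcp_rot: [-46.2, 90.0, -145.7]
wrist_force: [0.1, 0.5, 0.0]
opening: 0.0001
```

Run:
```python
from h import *
c=cams.camera("wrist");cv2.imwrite("pics/w1.png",c["frame"]);np.savez("w1.npz",**c)
to(.628,.067,.067)
for t in ("strop_mid","fixture"): print(cams.spot_in(t,"wrist")[:2])
```

```text
to [0.0932, 0.0001, -0.0004] t 2.6 p [0.6278 0.0666 0.1602] F [-0.14 -0.5  -0.25] q6 105.7 op -0.0001
[{'rect': [286.7, 224.9, 352.4, 333.2], 'confidence': 0.7}, {'rect': [270.1, 232.1, 369.3, 280.5], 'confidence': 0.36}]
[{'rect': [266.8, 232.4, 367.4, 279.5], 'confidence': 0.58}]
```

View pics/w1.png

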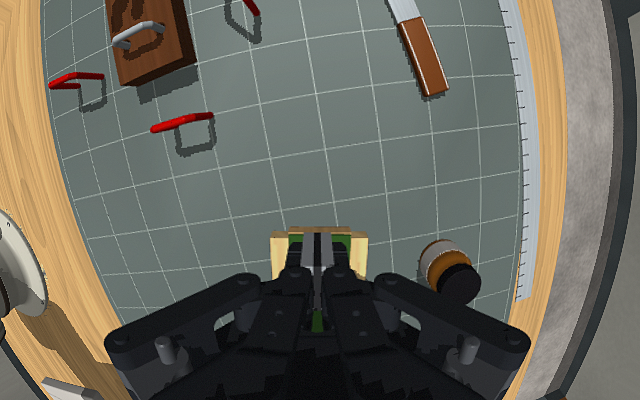

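Request:
apply_moves:
  commands:
    - [0.0932,0,0,0,-1]
    - [0.0932,0,0,0,-1]
    - [0.0932,0,0,0,-1]
    - [0.0932,0,0.01,0,-1]
    - [0.0932,0,0.016,0,-1]
    - [0.0932,0,0.02,0,-1]
    - [0.0932,0,0.023,0,-1]
    - [0.0932,0,0.026,0,-1]
    - [0.0932,0,0.029,0,-1]
    - [0.0932,0,0.032,0,-1]
    - [0.0932,0,0.035,0,-1]
    - [0.0932,0,0.038,0,-1]

```text
time: 3.9
ee_pos: [0.6216, 0.0284, 0.0677]
tcp_rot: [93.4, 89.9, -6.2]
wrist_force: [0.8, 0.1, 0.3]
opening: -0.0
```

```bash
cat > meas.py <<'E'
from h import *
ax=np.array([np.cos(np.radians(80.4)),np.sin(np.radians(80.4))])
for n in("scene","side"):
    c=cams.camera(n);W=cloud(c);f=c["frame"].astype(int);B,G,R=f[...,0],f[...,1],f[...,2]
    m=(G>R+25)&(G>B+25)&(W[...,2]>.06);p=W[m];s=p[:,:2]@ax
    r=cv2.minAreaRect(p[:,:2].astype(np.float32));print(n,np.round(r[0],4),np.round(r[1],4),round(r[2],1),"z",np.median(p[:,2]).round(4),"along",np.percentile(s,[0.5,99.5]).round(4))
to(*state()[2])
E
python3 - <<'E'
from h import *
ax=np.array([np.cos(np.radians(80.4)),np.sin(np.radians(80.4))])
for n in("scene","side"):
    c=dict(np.load(n+".npz"));W=cloud(c);f=c["frame"].astype(int);B,G,R=f[...,0],f[...,1],f[...,2]
    m=(G>R+25)&(G>B+25)&(W[...,2]>.06);p=W[m];s=p[:,:2]@ax;print("before",np.percentile(s,[0.5,99.5]).round(4))
E
python3 meas.py
```

```text
before [-0.0617  0.1294]
before [-0.0586  0.1305]
scene [0.6421 0.0146] [0.0158 0.0227] 11.9 z 0.0821 along [0.1087 0.1303]
side [0.6201 0.0197] [0.0234 0.0548] 81.7 z 0.0825 along [0.1107 0.1337]
to [0.0, 0.0, 0.0] t 4.0 p [0.6216 0.0282 0.0678] F [-0.14 -0.14  0.23] q6 102.3 op -0.0002
```

Run:
```python
from h import *
a=cams.camera("scene")["frame"][130:290,210:410];b=cams.camera("side")["frame"][120:280,230:430]
cv2.imwrite("pics/c1.png",cv2.resize(np.hstack([a,b]),None,fx=2,fy=2,interpolation=2))
```

```text
(no output)
```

View pics/c1.png

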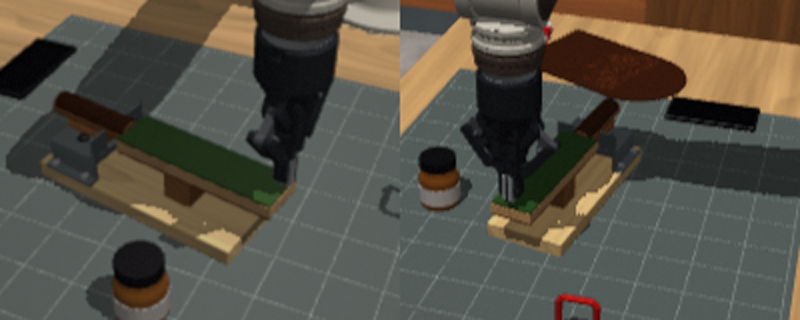

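Run:
```python
from h import *
for n,(u0,v0) in(("side",(282,217)),("scene",(352,219))):
    c=cams.camera(n);W=cloud(c);print(n)
    for v in range(v0-14,v0+17,3):
        print(v,[(u,*W[v,u].round(3),c["frame"][v,u].tolist()) for u in (u0-4,u0,u0+4,)])
o,R,p=state();print(R.round(3),p,o["tcp_rot"])
```

```text
side
203 [(278, np.float64(0.634), np.float64(0.039), np.float64(0.144), [20, 16, 16]), (282, np.float64(0.624), np.float64(0.037), np.float64(0.145), [15, 13, 12]), (286, np.float64(0.612), np.float64(0.042), np.float64(0.15), [15, 15, 13])]
206 [(278, np.float64(0.711), np.float64(-0.162), np.float64(-0.002), [76, 79, 71]), (282, np.float64(0.626), np.float64(0.033), np.float64(0.134), [20, 18, 17]), (286, np.float64(0.612), np.float64(0.043), np.float64(0.143), [17, 15, 14])]
209 [(278, np.float64(0.703), np.float64(-0.14), np.float64(0.003), [89, 92, 83]), (282, np.float64(0.624), np.float64(0.039), np.float64(0.129), [76, 74, 72]), (286, np.float64(0.616), np.float64(0.033), np.float64(0.127), [36, 36, 34])]
212 [(278, np.float64(0.698), np.float64(-0.127), np.float64(0.001), [113, 119, 109]), (282, np.float64(0.626), np.float64(0.034), np.float64(0.117), [75, 73, 71]), (286, np.float64(0.615), np.float64(0.036), np.float64(0.12), [47, 45, 44])]
215 [(278, np.float64(0.693), np.float64(-0.112), np.float64(0.001), [91, 94, 84]), (282, np.float64(0.624), np.float64(0.04), np.float
[... 3624 characters left out ...]
6, np.float64(0.546), np.float64(0.017), np.float64(0.002), [97, 99, 92])]
232 [(348, np.float64(0.638), np.float64(0.027), np.float64(0.074), [55, 82, 105]), (352, np.float64(0.558), np.float64(0.012), np.float64(0.001), [89, 94, 89]), (356, np.float64(0.555), np.float64(0.021), np.float64(0.001), [96, 99, 92])]
235 [(348, np.float64(0.633), np.float64(0.026), np.float64(0.061), [68, 82, 93]), (352, np.float64(0.568), np.float64(0.015), np.float64(0.001), [97, 99, 93]), (356, np.float64(0.562), np.float64(0.023), np.float64(-0.001), [96, 99, 92])]
[[ 0.002  0.986 -0.168]
 [-0.    -0.168 -0.986]
 [-1.     0.002 -0.   ]] [0.62164255 0.02867329 0.06776987] [96.92358723 89.90009848 -2.72094026]
```

Request:
apply_moves:
  commands:
    - [-0.05,0,-0.03,0,-1]
    - [-0.05,0,-0.03,0,-1]
    - [-0.05,0,-0.03,0,-1]

```text
time: 4.5
ee_pos: [0.6277, 0.0592, 0.1198]
tcp_rot: [102.4, 89.7, 2.9]
wrist_force: [0.4, -0.1, -0.3]
opening: -0.0002
```

Run:
```python
from h import *
o,R,p=state();print(p)
P=[]
for n in("scene","side"):
    c=cams.camera(n);np.savez(n+"2.npz",**c);W=cloud(c).reshape(-1,3);q=(W-p)@R  # tool coords
    k=(np.abs(q[:,1])<.06)&(np.abs(q[:,2])<.05)&(q[:,0]>-.12)&(q[:,0]<.03)&(W[:,2]>.09)
    q=q[k];print(n,len(q),np.sort(q[:,0])[-12:].round(4));
    for a in np.arange(-.11,.02,.01):
        s=q[(q[:,0]>a)&(q[:,0]<=a+.01)]
        if len(s):print(round(a,3),len(s),"y",s[:,1].min().round(4),s[:,1].max().round(4),"z",s[:,2].min().round(4),s[:,2].max().round(4))
```

```text
[0.62769975 0.05923889 0.11976354]
scene 686 [-0.0318 -0.0315 -0.0314 -0.0308 -0.0305 -0.0298 -0.0295 -0.029  -0.0282
 -0.0281 -0.0277 -0.0276]
-0.11 116 y -0.0566 0.0578 z -0.0173 0.0112
-0.1 117 y -0.0455 0.0501 z -0.0173 0.0116
-0.09 67 y -0.0412 0.0424 z -0.0134 0.0103
-0.08 80 y -0.0332 0.0347 z -0.0139 0.0118
-0.07 17 y -0.0055 0.0136 z -0.0121 0.0065
-0.06 61 y -0.0073 0.0159 z -0.0112 0.0106
-0.05 56 y -0.0077 0.0154 z -0.0114 0.0112
-0.04 35 y -0.0044 0.015 z -0.0108 0.0075
-0.03 7 y 0.0052 0.0072 z -0.0079 0.0098
side 837 [-0.0333 -0.033  -0.0322 -0.0322 -0.0318 -0.0314 -0.0312 -0.0298 -0.0295
 -0.0292 -0.0288 -0.0273]
-0.11 131 y -0.0566 0.0577 z -0.0185 0.01
-0.1 129 y -0.0493 0.0498 z -0.0175 0.0188
-0.09 120 y -0.0418 0.0419 z -0.0134 0.014
-0.08 96 y -0.0331 0.0312 z -0.0141 0.0147
-0.07 36 y -0.0176 0.0105 z -0.0121 0.003
-0.06 51 y -0.0163 0.0117 z -0.0134 0.009
-0.05 43 y -0.0164 0.0123 z -0.012 0.0053
-0.04 38 y -0.0146 0.0123 z -0.0132 0.0074
-0.03 5 y -0.0095 0.0006 z -0.0107 -0.0002
```

Depth shows the shut fingertips about 29 mm short of the reported TCP along the tool axis, in both cameras and with no contact felt. I'll use tip_z = TCP_z + 0.029 from here on.

Request:
apply_moves:
  commands:
    - [0.08,0,0,0,-1]
    - [0.08,0,0,0,-1]
    - [0.08,0,0,0,-1]
    - [0.08,0,0.008,0,-1]
    - [0.08,0,0.014,0,-1]
    - [0.08,0,0.017,0,-1]
    - [0.08,0,0.02,0,-1]
    - [0.08,0,0.023,0,-1]
    - [0.08,0,0.026,0,-1]
    - [0.08,0,0.028,0,-1]
    - [0.08,0,0.03,0,-1]
    - [0.08,0,0.03,0,-1]

```text
time: 5.8
ee_pos: [0.6215, 0.0284, 0.0371]
tcp_rot: [77.9, 89.9, -21.7]
wrist_force: [-0.4, -0.6, 0.5]
opening: -0.0002
```

```bash
python3 meas.py
```

```text
return _methods._mean(a, axis=axis, dtype=dtype,
  ret = ret.dtype.type(ret / rcount)
Traceback (most recent call last):
  File "meas.py", line 6, in <module>
    r=cv2.minAreaRect(p[:,:2].astype(np.float32));print(n,np.round(r[0],4),np.round(r[1],4),round(r[2],1),"z",np.median(p[:,2]).round(4),"along",np.percentile(s,[0.5,99.5]).round(4))
                                                                                                                                                 ~~~~~~~~~~~~~^^^^^^^^^^^^^^
IndexError: index -1 is out of bounds for axis 0 with size 0
```

```bash
sed -i 's/m=(G>R+25)&(G>B+25)&(W\[...,2\]>.06)/m=(G>R*1.3)\&(G>B*1.2)\&(G>25)\&(W[...,2]>.074)\&(W[...,2]<.09)/' meas.py; python3 meas.py
```

```text
scene [ 0.6065 -0.0817] [0.1973 0.0565] 80.5 z 0.0824 along [-0.0765  0.1177]
side [ 0.601  -0.0803] [0.1991 0.0553] 80.6 z 0.0825 along [-0.0771  0.1193]
to [0.0, 0.0, 0.0] t 5.95 p [0.6212 0.0282 0.0367] F [-0.53  1.12  1.07] q6 102.3 op 0.0
```

Request:
apply_moves:
  commands:
    - [0,0,0.002,0,-1]
    - [0,0,0.004,0,-1]
    - [0,0,0.005,0,-1]
    - [0,0,0.006,0,-1]
    - [0,0,0.006,0,-1]

```text
time: 6.45
ee_pos: [0.6202, 0.0221, 0.0367]
tcp_rot: [23.0, 89.9, -76.7]
wrist_force: [-0.0, 1.6, 1.6]
opening: -0.0
```

Request:
apply_moves:
  commands:
    - [0,0,0.0007,0,-1]
    - [0,0,0.0014,0,-1]
    - [0,0,0.0014,0,-1]

```text
time: 6.75
ee_pos: [0.6199, 0.0206, 0.0367]
tcp_rot: [20.5, 89.9, -79.2]
wrist_force: [1.2, 2.0, 0.8]
opening: 0.0
```

Request:
apply_moves:
  commands:
    - [0,0,0.0007,0,-1]
    - [0,0,0.0012,0,-1]
    - [0,0,0.0012,0,-1]

```text
time: 7.05
ee_pos: [0.6197, 0.0197, 0.0367]
tcp_rot: [35.6, 90.0, -64.1]
wrist_force: [0.6, 5.4, 0.7]
opening: 0.0002
```

Request:
apply_moves:
  commands:
    - [0,0,0.0006,0,-1]
    - [0,0,0.001,0,-1]
    - [0,0,0.001,0,-1]

```text
time: 7.35
ee_pos: [0.6197, 0.0197, 0.0367]
tcp_rot: [154.3, 89.9, 54.7]
wrist_force: [0.2, 9.3, -0.0]
opening: -0.0002
```

```bash
python3 meas.py
```

```text
scene [ 0.6048 -0.0896] [0.198  0.0548] 79.8 z 0.0825 along [-0.0849  0.1088]
side [ 0.5998 -0.0892] [0.1969 0.0559] 80.0 z 0.0826 along [-0.0857  0.11  ]
to [0.0, 0.0, 0.0] t 7.45 p [0.6197 0.0197 0.0367] F [1.28 7.67 1.  ] q6 101.4 op 0.0002
```

Request:
apply_moves:
  commands:
    - [0,0,-0.01,0,-1]
    - [-0.03,0,-0.012,0,-1]
    - [-0.07,0,-0.012,0,-1]
    - [-0.07,0,-0.012,0,-1]

```text
time: 7.85
ee_pos: [0.6239, 0.0316, 0.1124]
tcp_rot: [101.6, 89.5, 2.0]
wrist_force: [0.5, -0.1, 0.0]
opening: 0.0004
```

```bash
python3 meas.py
python3 - <<'E'
from h import *
to(.5665,-.293,.1)
E
```

```text
scene [ 0.605  -0.0901] [0.1964 0.0548] 80.6 z 0.0825 along [-0.0842  0.1093]
side [ 0.6007 -0.0868] [0.2003 0.0542] 80.1 z 0.0827 along [-0.0829  0.1115]
to [0.0, 0.0, 0.0] t 7.95 p [0.6223 0.0315 0.1076] F [-0.13  0.17 -0.55] q6 102.5 op -0.0001
to [0.0074, -0.0009, 0.3293] t 7.95 p [0.6223 0.0315 0.1076] F [-0.13  0.17 -0.55] q6 102.5 op -0.0001
```

Request:
apply_moves:
  commands:
    - [-0.01,-0.0009,0.3293,0,-1]
    - [0.0,-0.0009,0.3293,0,-1]
    - [0.0074,-0.0009,0.3293,0,-1]
    - [0.0074,-0.0009,0.3293,0,-1]
    - [0.0074,-0.0009,0.3293,0,-1]
    - [0.0074,-0.0009,0.3293,0,-1]
    - [0.0074,-0.0009,0.3293,0,-1]
    - [0.0074,-0.0009,0.3293,0,-1]
    - [0.0074,-0.0009,0.3293,0,-1]

```text
time: 8.85
ee_pos: [0.5656, -0.2933, 0.0984]
tcp_rot: [174.6, 89.9, 74.9]
wrist_force: [0.2, 0.9, 0.2]
opening: 0.0001
```

```bash
cat >> h.py <<'E'
def wsnap(tag):
    o,R,p=state();c=cams.camera("wrist");np.savez(tag+".npz",Rt=R,pt=p,**c);cv2.imwrite(f"pics/{tag}.png",c["frame"]);return c,R,p
def wray(c,R,p,uv):
    """world origin and ray directions (unit camera z) for fisheye pixels"""
    K=c["camera_matrix"];uv=np.atleast_2d(uv).astype(float);d=(uv-[K[0,2],K[1,2]])/K[0,0];r=np.linalg.norm(d,axis=1)+1e-12
    v=np.c_[d/r[:,None]*np.tan(r)[:,None],np.ones(len(r))];M=np.array(c["mount"])
    return R@M[:3,3]+p,(v@M[:3,:3].T)@R.T
def wcloud(c,R,p):
    v,u=np.mgrid[:400,:640];o,d=wray(c,R,p,np.c_[u.ravel(),v.ravel()]);W=o+d*c["depth"].reshape(-1,1);W[c["depth"].ravel()==0]=np.nan
    return W.reshape(400,640,3)
def onplane(c,R,p,uv,z):
    o,d=wray(c,R,p,uv);return o+d*((z-o[2])/d[:,2])[:,None]
E
python3 - <<'E'
from h import *
c,R,p=wsnap("w2");print(p,R.round(3).tolist())
W=wcloud(c,R,p)
for u,v in((150,60),(480,60),(250,20),(318,20)):print(u,v,W[v,u].round(4))
cv2.imwrite("pics/w2c.png",cv2.resize(c["frame"][0:260,180:460],None,fx=2.3,fy=2.3,interpolation=2))
E
```

```text
[ 0.56564777 -0.2932531   0.09843878] [[0.0, 0.986, -0.168], [0.001, -0.168, -0.986], [-1.0, 0.0, -0.001]]
150 60 [ 0.4333 -0.1471  0.0011]
480 60 [ 0.7364 -0.1997  0.0023]
250 20 [ 0.5348 -0.1379  0.0017]
318 20 [ 0.5881 -0.1725  0.0818]
```

View pics/w2c.png

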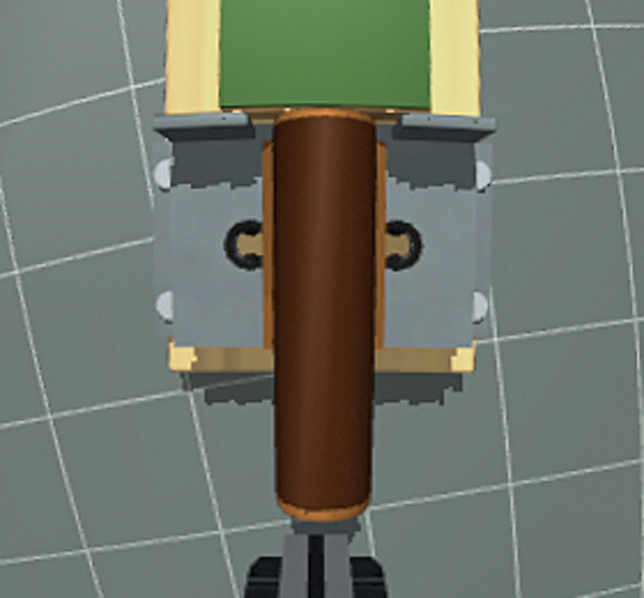

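Picture w2: strop flush with both stops. The black bush rings show at crop (250,245) and (400,245), i.e. wrist px ≈(288,106) and (354,106). The handle lies between them.

```bash
cat > holes.py <<'E'
from h import *
import sys
def holes(tag):
    c=dict(np.load(tag+".npz"));R,p=c["Rt"],c["pt"];W=wcloud(c,R,p);g=c["frame"].max(-1)
    pl=W[90:140,262:285].reshape(-1,3);pr=W[90:140,360:382].reshape(-1,3);zp=np.nanmedian(np.r_[pl,pr][:,2]);print("plate z",np.nanmedian(pl[:,2]),np.nanmedian(pr[:,2]))
    h=W[60:200,312:330,2];print("handle top z rows",[np.nanmax(W[r,300:345,2]).round(4) for r in range(60,200,15)])
    m=(g<45).astype(np.uint8);m[:90]=0;m[122:]=0;m[:,:270]=0;m[:,372:]=0;m[:,302:340]=0
    v,u=np.nonzero(m);print("px",u.min(),u.max(),v.min(),v.max())
    for s in(u<320,u>320): print(u[s].min(),u[s].max(),v[s].min(),v[s].max(),s.sum(),v[s].mean())
    L=onplane(c,R,p,[[u.min()-.5,106],[u.max()+.5,106]],zp)
    vv=(v.min()+v.max())/2
    C=onplane(c,R,p,[[(u[u<320].min()-.5),v[u<320].mean()],[u[u>320].max()+.5,v[u>320].mean()]],zp);print("outer",C.round(4),"width",np.linalg.norm(C[1]-C[0]))
    d=C[1]-C[0];print("mid",C.mean(0).round(4),"heading",np.degrees(np.arctan2(d[1],d[0])))
holes("w2")
E
python3 holes.py
```

```text
plate z 0.05434562590020717 0.054358517867592826
handle top z rows [np.float64(0.0902), np.float64(0.0907), np.float64(0.0905), np.float64(0.0908), np.float64(0.0906), np.float64(0.0909), np.float64(0.0907), np.float64(0.0905), np.float64(0.0908), np.float64(0.0906)]
px 278 362 90 121
278 300 90 121 191 105.39267015706807
341 362 90 121 197 106.23350253807106
outer [[ 0.5519 -0.2197  0.0544]
 [ 0.6095 -0.23    0.0544]] width 0.058450868889756716
mid [ 0.5807 -0.2248  0.0544] heading -10.169686921706823
```

Run:
```python
from h import *
to(.482,.180,.110,5.0)
c=dict(np.load("w2.npz"));R,p=c["Rt"],c["pt"];g=c["frame"].max(-1)
for v in range(90,124):print(v,''.join('#' if x<45 else('+' if x<75 else '.') for x in g[v,272:308]),''.join('#' if x<45 else('+' if x<75 else '.') for x in g[v,334:370]))
```

```text
to [-0.0107, -0.1618, -0.4518, [np.float64(-0.2551), np.float64(2.8865)]] t 8.9 p [ 0.5661 -0.2925  0.0989] F [-0.2  -0.12  0.03] q6 72.3 op 0.0002
90 ...........................##+++++++ ++++++++#...........................
91 ...........................##+++++++ ++++++++#...........................
92 ...........................#++++++++ ++++++++#...........................
93 ...........................#++++++++ +++++++##...........................
94 ...........................##+++++++ +++++++##...........................
95 ...........................##+++++++ ++++++++#...........................
96 ..............+####+.......#++++++++ ++++++++#.......++###...............
97 ..........+##########+.....##+++++++ ++++++++#.....##########+...........
98 .........+###########+.....##+++++++ +++++++##.....+##########...........
99 ........+############+.....+#+++++++ +++++++##.....############+.........
100 ........#############+.....+#+++++++ +++++++##.....#############.........
101 .......+####+.+#####.......##+++++++ +++++++##......######+++####........
102 .......####+.....++...
[... 989 characters left out ...]
15 ...........+#########+.....+#+++++++ +++++++#+.....###########...........
116 ............+++####+.......+#+++++++ +++++++##.....++######+.............
117 ................+..........+#+++++++ +++++++##........##+................
118 ...........................+#+++++++ +++++++##...........................
119 ...........................+#+++++++ +++++++##...........................
120 ...........................+#+++++++ +++++++##...........................
121 ...........................+#+++++++ +++++++##...........................
122 ...........................+#+++++++ +++++++##...........................
123 ...........................+#+++++++ +++++++##...........................
```

Request:
apply_moves:
  commands:
    - [-0.03,-0.1618,-0.4518,-0.2551,0.7]
    - [-0.03,-0.1618,-0.4518,-0.2551,0.7]
    - [-0.03,-0.1618,-0.4518,-0.2551,0.7]
    - [-0.03,-0.1618,-0.4518,-0.2551,0.7]
    - [-0.03,-0.1618,-0.4518,-0.2551,0.7]
    - [-0.03,-0.1618,-0.4518,-0.2551,0.7]
    - [-0.02,-0.1618,-0.4518,-0.2551,0.7]
    - [-0.0107,-0.1618,-0.4518,-0.2551,0.7]
    - [-0.0107,-0.1618,-0.4518,-0.2551,0.7]
    - [-0.0107,-0.1618,-0.4518,-0.2551,0.7]
    - [-0.0107,-0.1618,-0.4518,-0.2551,0.7]
    - [-0.0107,-0.1618,-0.4518,-0.2551,0.7]

```text
time: 10.1
ee_pos: [0.4811, 0.1814, 0.1097]
tcp_rot: [136.9, 90.0, 52.1]
wrist_force: [-0.6, -0.2, -0.6]
opening: 0.0725
```

Run:
```python
from h import *
c,R,p=wsnap("w3");to(.482,.180,.110,5.0)
W=wcloud(c,R,p);f=c["frame"]
cv2.imwrite("pics/w3c.png",cv2.resize(f[40:260,190:450],None,fx=2.4,fy=2.4,interpolation=2))
hsv=cv2.cvtColor(f,cv2.COLOR_BGR2HSV)
m=((hsv[...,1]<40)&(W[...,2]>.058)&(W[...,2]<.08)).astype(np.uint8);m[190:]=0
k,l,s,ce=cv2.connectedComponentsWithStats(m)
for i in range(1,k):
    if s[i,4]>60:
        v,u=np.nonzero(l==i);r=cv2.minAreaRect(np.c_[u,v].astype(np.float32));q=W[l==i];print(ce[i].round(1),s[i].tolist(),r,np.nanmax(q[:,2]).round(4),np.nanmedian(q[:,2]).round(4))
        r=cv2.minAreaRect(q[:,:2].astype(np.float32));print("world",r)
```

```text
to [-0.0002, 0.0005, 0.0006, [np.float64(0.0019), np.float64(-3.1397)]] t 10.15 p [0.4814 0.1806 0.1098] F [ 0.91 -0.74  0.41] q6 105.4 op 0.0728
[304.7   2.1] [296, 0, 19, 7, 84] ((305.0, 3.0), (18.0, 6.0), 0.0) 0.0717 0.0654
world ((0.4604446589946747, 0.32505372166633606), (0.0126945860683918, 0.004218407440930605), 5.314373016357422)
[318.2 110.3] [282, 105, 74, 12, 815] ((318.5, 110.5), (73.0, 11.0), 0.0) 0.072 0.0692
world ((0.4769764840602875, 0.24755018949508667), (0.05095997080206871, 0.007782168220728636), 5.17722225189209)
```

View pics/w3c.png

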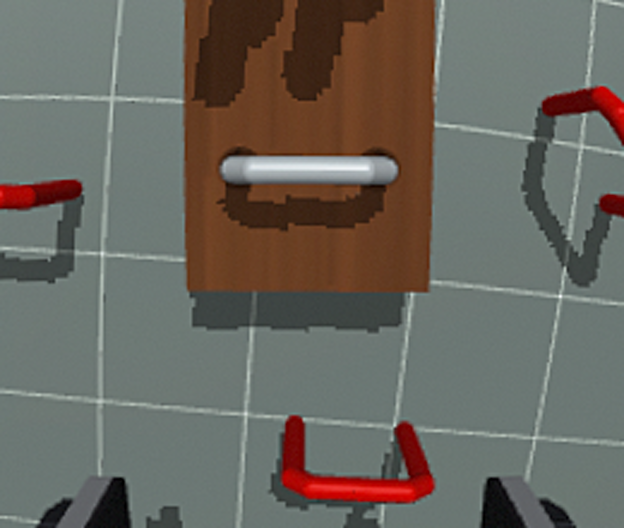

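Picture w3: the bare steel bolt stands in the block at crop (308,170), wrist px (318,110), square to the tool. The red ones lie outside the finger sweep.

Run:
```python
from h import *
out=[]
for t,uv,z in(("w2",(319.9,106.4),.0544),("w3",(318.5,110.5),.066)):
    c=dict(np.load(t+".npz"));R,p=c["Rt"],c["pt"];X=onplane(c,R,p,[uv],z)[0];print(t,X.round(4),"tool",(R.T@(X-p)).round(4))
    out.append(X)
to(out[1][0],out[1][1],.07,5.15)
```

```text
w2 [ 0.5805 -0.2256  0.0544] tool [ 0.0441  0.0032 -0.0692]
w3 [0.477  0.2474 0.066 ] tool [ 0.0438  0.0019 -0.0661]
to [0.0399, 0.0015, -0.067, [np.float64(-0.0008), np.float64(3.1408)]] t 10.15 p [0.4814 0.1806 0.1098] F [ 0.91 -0.74  0.41] q6 105.4 op 0.0728
```

Request:
apply_moves:
  commands:
    - [0,0.0015,-0.067,0,0.7]
    - [0,0.0015,-0.067,0,0.7]
    - [0.03,0.0015,-0.067,0,0.7]
    - [0.06,0.0015,-0.067,0,0.7]
    - [0.075,0.0015,-0.067,0,0.7]
    - [0.08,0.0015,-0.067,0,0.7]
    - [0.08,0.0015,-0.067,0,0.7]

```text
time: 10.85
ee_pos: [0.4772, 0.2469, 0.03]
tcp_rot: [136.0, 90.0, 51.1]
wrist_force: [-0.6, -0.5, -0.6]
opening: 0.0724
```

Run:
```python
from h import *
to(.477,.2474,.02,5.15)
o,R,p=state()
for n in("scene","side"):
    c=cams.camera(n);W=cloud(c).reshape(-1,3);q=(W-p)@R;col=c["frame"].reshape(-1,3).astype(int)
    k=(np.abs(q[:,1])<.065)&(np.abs(q[:,2])<.016)&(q[:,0]>-.08)&(q[:,0]<.03)
    for s in(-1,1):
        qq=q[k&(q[:,1]*s>.034)];h=np.sort(qq[:,0]);print(n,s,len(qq));print([(len(x:=qq[(qq[:,0]>a)&(qq[:,0]<=a+.004)]),x[:,1].mean().round(3) if len(x) else 0) for a in np.arange(-.06,.0,.004)])
    if n=="side":cv2.imwrite("pics/s3.png",cv2.resize(c["frame"][230:370,230:410],None,fx=4,fy=4,interpolation=2))
```

```text
to [0.01, -0.0001, -0.0005, [np.float64(-0.0017), np.float64(3.1399)]] t 10.85 p [0.4772 0.2469 0.03  ] F [-0.57 -0.5  -0.58] q6 112.3 op 0.0724
scene -1 52
[(5, np.float64(-0.038)), (1, np.float64(-0.036)), (5, np.float64(-0.037)), (4, np.float64(-0.037)), (8, np.float64(-0.036)), (5, np.float64(-0.037)), (0, 0), (0, 0), (0, 0), (0, 0), (0, 0), (3, np.float64(-0.036)), (11, np.float64(-0.038)), (0, 0), (0, 0)]
scene 1 431
[(15, np.float64(0.048)), (19, np.float64(0.047)), (18, np.float64(0.046)), (14, np.float64(0.046)), (11, np.float64(0.044)), (8, np.float64(0.042)), (0, 0), (0, 0), (0, 0), (0, 0), (0, 0), (3, np.float64(0.037)), (30, np.float64(0.037)), (27, np.float64(0.039)), (18, np.float64(0.039))]
side -1 269
[(12, np.float64(-0.045)), (11, np.float64(-0.043)), (10, np.float64(-0.045)), (11, np.float64(-0.043)), (7, np.float64(-0.041)), (1, np.float64(-0.043)), (0, 0), (0, 0), (0, 0), (0, 0), (0, 0), (12, np.float64(-0.038)), (32, np.float64(-0.038)), (5, np.float64(-0.042)), (1, np.float64(-0.042))]
side 1 211
[(11, np.float64(0.04)), (11, np.float64(0.041)), (11, np.float64(0.04)), (11, np.float64(0.04)), (7, np.float64(0.039)), (4, np.float64(0.037)), (0, 0), (0, 0), (0, 0), (0, 0), (0, 0), (4, np.float64(0.035)), (17, np.float64(0.036)), (0, 0), (0, 0)]
```

View pics/s3.png

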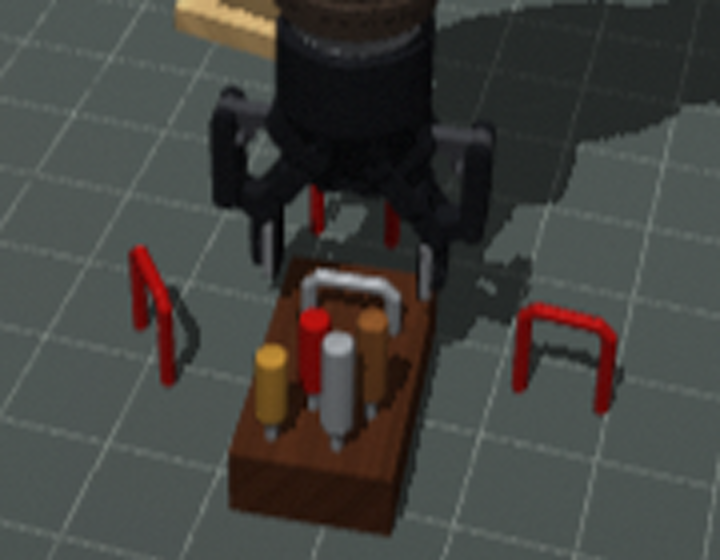

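Request:
apply_moves:
  commands:
    - [0.007,0,-0.0005,0,0.7]
    - [0.015,0,-0.0005,0,0.7]
    - [0.015,0,-0.0005,0,0.7]
    - [0.015,0,-0.0005,0,0.0]
    - [0.015,0,-0.0005,0,0.0]
    - [0.015,0,-0.0005,0,-0.1]
    - [0.015,0,-0.0005,0,-0.2]
    - [0.015,0,-0.0005,0,-0.2]
    - [0.015,0,-0.0005,0,-0.2]
  newtons: 60

```text
time: 11.85
ee_pos: [0.478, 0.2482, 0.0168]
tcp_rot: [117.9, 89.8, 33.0]
wrist_force: [-1.0, 0.3, 4.2]
opening: 0.0494
```

Request:
apply_moves:
  commands:
    - [0,0,0,0,-0.4]
    - [0,0,0,0,-0.4]

```text
time: 12.05
ee_pos: [0.4781, 0.2482, 0.0168]
tcp_rot: [117.1, 89.8, 32.1]
wrist_force: [-1.7, 0.4, 3.5]
opening: 0.0492
```

Run:
```python
from h import *
c,R,p=wsnap("w4");o=bot.get_obs();print(p,o["wrist_force"],o["opening"],R.round(3).tolist())
cs=cams.camera("side")["frame"][230:370,230:410];cv2.imwrite("pics/s4.png",np.hstack([cv2.resize(cs,(450,350),interpolation=2),cv2.resize(c["frame"][130:300,220:420],(350,350),interpolation=2)]))
```

```text
[0.47806559 0.24817417 0.01683831] [-1.40622184 -0.87682403  2.62934011] 0.04901729582015181 [[0.003, 0.996, 0.088], [0.002, 0.088, -0.996], [-1.0, 0.003, -0.002]]
```

View pics/s4.png

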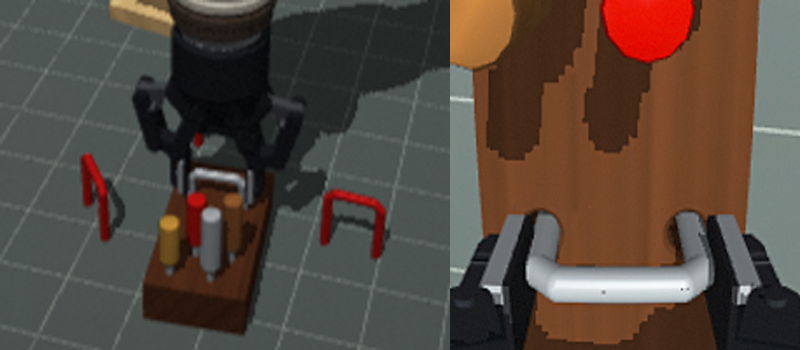

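Request:
apply_moves:
  commands:
    - [-0.008,0,0,0,-0.4]
    - [-0.02,0,0,0,-0.4]
    - [-0.04,0,0,0,-0.4]
    - [-0.07,0,0,0,-0.4]
    - [-0.1,0,0,0,-0.4]
    - [-0.12,0,0,0,-0.4]
    - [-0.12,0,0,0,-0.4]
    - [-0.12,0,0,0,-0.4]

```text
time: 12.95
ee_pos: [0.4779, 0.248, 0.137]
tcp_rot: [116.6, 89.8, 31.6]
wrist_force: [-0.1, -0.2, -0.5]
opening: 0.0494
```

```bash
cat > bar.py <<'E'
from h import *
import sys
def bar(tag):
    c=dict(np.load(tag+".npz"));R,p=c["Rt"],c["pt"];W=wcloud(c,R,p);q=(W-p)@R;g=c["frame"]
    # gripped bolt surface: bright pixels between pads, tool coords
    hsv=cv2.cvtColor(g,cv2.COLOR_BGR2HSV);d=c["depth"]
    m=(hsv[...,2]>110)&(hsv[...,1]<40)&(np.abs(q[...,1])<.0265)&(q[...,0]>-.075)&(q[...,0]<.04)&(np.abs(q[...,2])<.03)
    v,u=np.nonzero(m);P=q[m];print(tag,len(P),"u",u.min(),u.max(),"v",v.min(),v.max())
    mid=np.abs(P[:,1])<.015;S=P[mid];print("bar near-surface x",np.percentile(S[:,0],[2,50,98]).round(4),"z",np.percentile(S[:,2],[2,50,98]).round(4))
    print("y",P[:,1].min().round(4),P[:,1].max().round(4))
    # slope of the bar in tool xy / yz
    print("fit x~y,z~y",np.polyfit(S[:,1],S[:,0],1).round(4),np.polyfit(S[:,1],S[:,2],1).round(4))
    L=P[(P[:,0]>S[:,0].max()+.004)]
    if len(L)>20:print("legs",len(L),"y",L[:,1].min().round(4),L[:,1].max().round(4),"x max",L[:,0].max().round(4),"z by x",np.polyfit(L[:,0],L[:,2],1).round(4))
if __name__=="__main__":
    for t in sys.argv[1:]:bar(t)
E
python3 - <<'E'
from h import *
c,R,p=wsnap("w5");print(p,bot.get_obs()["wrist_force"],bot.get_obs()["opening"])
s=cams.camera("side")["frame"][130:330,230:410]
cv2.imwrite("pics/s5.png",np.hstack([cv2.resize(s,(360,400),interpolation=2),cv2.resize(c["frame"][130:300,220:420],(400,400),interpolation=2)]))
E
python3 bar.py w4 w5
```

```text
[0.4778636  0.24803941 0.13703936] [-0.35067806  0.27156149 -0.78393024] 0.04926007357592971
w4 2228 u 246 367 v 234 277
bar near-surface x [-0.0542 -0.0526 -0.0489] z [-0.0039 -0.0016  0.0027]
y -0.0265 0.0245
fit x~y,z~y [ 0.0091 -0.0523] [ 0.0039 -0.0012]
legs 415 y -0.0263 0.0245 x max -0.0168 z by x [ 0.0927 -0.0002]
w5 1690 u 246 368 v 217 276
bar near-surface x [-0.0542 -0.0527 -0.0497] z [-0.0038 -0.0014  0.0029]
y -0.0265 0.0262
fit x~y,z~y [ 0.0074 -0.0524] [ 0.0032 -0.0011]
legs 36 y -0.0237 0.0262 x max 0.0064 z by x [ 0.0056 -0.0026]
```

View pics/s5.png

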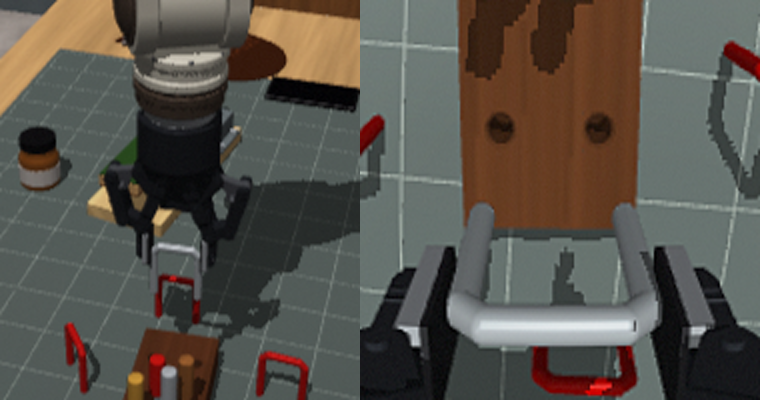

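Run:
```python
from h import *
c=dict(np.load("w5.npz"));R,p=c["Rt"],c["pt"];q=(wcloud(c,R,p)-p)@R;g=c["frame"]
for v in(228,236,244,252,260,266,270):
    print(v,''.join(f"{x//26:x}" for x in g[v,248:388].max(-1)))
    m=(np.abs(q[v,:,1])<.03)&(q[v,:,0]>-.06)&(q[v,:,0]<.012)&(g[v].max(-1)>100)
    u=np.nonzero(m)[0];print(u.min(),u.max(),q[v,u.min()].round(4),q[v,u.max()].round(4))
for v in range(246,285,2):print(v,g[v,316].tolist(),q[v,316].round(4))
```

```text
228 44444444444444444444444433333343433333222222223322222222222222222222222222222222222222222222222222223333333334433344444444444444444444444444
274 360 [-0.0111 -0.0232 -0.003 ] [-0.0101  0.0251 -0.0025]
236 44444333333333100002433333343433333322444444446544444444444444444444444444334444444444444444444444444333333333344443444000012433333333344444
256 377 [-0.0357 -0.0286 -0.009 ] [-0.0368  0.0295 -0.0095]
244 33333333343100000000433333433333332234444444455544444444444444444444432222222234444444444444444444444643233333333442221000000002343333333330
250 381 [-0.0461 -0.0294 -0.0096] [-0.046   0.0296 -0.0096]
252 33333343100100000243333444443333322224444444465444444444444444444444222222222224444444444444444444456444432333333333443220000000001343333333
246 385 [-0.0547 -0.0294 -0.01  ] [-0.054   0.0298 -0.0096]
260 33343100000000036666555555555444444443443333333333333333333333333333334444444444444443333333334333333344444444455555555652210000000001333333
263 368 [-0.047  -0.0238 -0.0021] [-0.0464  0.0241 -0.0018]
266 34100000000000013555556666666667777777777777777777777777777777777777777
[... 596 characters left out ...]
-02]
256 [75, 78, 69] [ 1.349e-01 -1.000e-04  9.190e-02]
258 [67, 70, 62] [ 1.352e-01 -1.000e-04  9.460e-02]
260 [99, 98, 95] [-0.0493  0.0004 -0.0037]
262 [137, 134, 128] [-0.0508  0.0004 -0.0035]
264 [161, 158, 152] [-0.0517  0.0004 -0.003 ]
266 [195, 191, 185] [-0.0524  0.0004 -0.0024]
268 [234, 232, 225] [-0.0524  0.0004 -0.0014]
270 [214, 210, 201] [-0.0531  0.0004 -0.0008]
272 [187, 183, 177] [-0.0536  0.0004 -0.    ]
274 [176, 173, 164] [-0.0531  0.0004  0.0013]
276 [150, 146, 140] [-0.0522  0.0004  0.0029]
278 [61, 62, 54] [ 1.348e-01 -1.000e-04  1.208e-01]
280 [64, 67, 58] [ 0.1373 -0.0002  0.1251]
282 [63, 65, 59] [ 0.1364 -0.0002  0.1273]
284 [62, 63, 56] [ 0.1362 -0.0002  0.13  ]
```

Run:
```python
from h import *
to(.5665,-.293,.125,-9.7)
```

```text
to [0.0102, 0.041, 0.5465, [np.float64(0.258), np.float64(-2.8836)]] t 13.05 p [0.4772 0.2477 0.1357] F [-0.07 -0.1  -1.86] q6 112.3 op 0.0495
```

Request:
apply_moves:
  commands:
    - [0,0.041,0.5465,0.258,-0.4]
    - [0,0.041,0.5465,0.258,-0.4]
    - [0,0.041,0.5465,0.258,-0.4]
    - [0,0.041,0.5465,0.258,-0.4]
    - [0,0.041,0.5465,0.258,-0.4]
    - [0,0.041,0.5465,0.258,-0.4]
    - [0,0.041,0.5465,0.258,-0.4]
    - [0,0.041,0.5465,0.258,-0.4]
    - [0,0.041,0.5465,0.258,-0.4]
    - [0.01,0.041,0.5465,0.258,-0.4]
    - [0.01,0.041,0.5465,0.258,-0.4]
    - [0.01,0.041,0.5465,0.258,-0.4]

```text
time: 14.25
ee_pos: [0.5653, -0.2977, 0.1213]
tcp_rot: [-118.6, 89.8, 141.4]
wrist_force: [-0.9, 0.6, -2.6]
opening: 0.0493
```

Run:
```python
from h import *
to(.5665,-.293,.125,-9.7)
```

```text
to [-0.0037, 0.0004, -0.0049, [np.float64(-0.0049), np.float64(3.1367)]] t 14.25 p [ 0.5653 -0.2977  0.1213] F [-0.88  0.64 -2.64] q6 72.2 op 0.0493
```

Request:
apply_moves:
  commands:
    - [0,0,-0.005,-0.005,-0.4]
    - [0,0,-0.005,-0.005,-0.4]
    - [0,0,-0.005,-0.005,-0.4]
    - [0,0,-0.005,-0.005,-0.4]

```text
time: 14.65
ee_pos: [0.5664, -0.2917, 0.1217]
tcp_rot: [-121.8, 89.8, 138.6]
wrist_force: [0.0, 1.1, -0.7]
opening: 0.049
```

```bash
python3 - <<'E'
from h import *
ps=[];
for i in range(4):
    c,R,p=wsnap(f"w6_{i}");ps.append(p)
print(np.round(ps,5).tolist(),R.round(4).tolist());pm=np.mean(ps,0)
g=c["frame"].max(-1);W=wcloud(c,R,p);print("plate",np.nanmedian(W[110:135,265:280,2]),np.nanmedian(W[110:135,358:375,2]))
for v in range(92,124):print(v,''.join('#' if x<45 else('+' if x<75 else '.') for x in g[v,274:310]),''.join('#' if x<45 else('+' if x<75 else '.') for x in g[v,332:368]))
E
python3 bar.py w6_3
```

```text
[[0.56637, -0.2917, 0.12174], [0.56639, -0.29189, 0.12181], [0.5664, -0.29206, 0.12182], [0.56638, -0.29223, 0.12179]] [[-0.002, 0.9859, -0.1674], [0.0017, -0.1674, -0.9859], [-1.0, -0.0022, -0.0014]]
plate 0.05437274847416568 0.05443356493971947
92 ..........................+#++++++++ ++++++#+............................
93 ..........................+#++++++++ ++++++#+............................
94 ..........................+#++++++++ ++++++#+............................
95 ..........................+#++++++++ ++++++#+............................
96 ..........................+#++++++++ ++++++#+............................
97 ..........................+#++++++++ ++++++#+............................
98 ...............++#+.......+#++++++++ ++++++#+.......+++..................
99 ............+#########....+#++++++++ ++++++#+.....#######+#..............
100 ...........+##########....+#++++++++ ++++++#+....+#########+.............
101 ..........############....+#++++++++ ++++++#+....+##########+............
102 .........#############....+#++++++++ ++++++##....+###########+...........
103
[... 1165 characters left out ...]
.
118 ...........................#++++++++ ++++++##............................
119 ...........................#++++++++ ++++++##............................
120 ...........................#+++++++. ++++++##............................
121 ...........................#+++++++. ++++++##............................
122 ...........................#++++++++ ++++++##............................
123 ...........................#+++++++. ++++++##............................
w6_3 1786 u 246 370 v 217 276
bar near-surface x [-0.0542 -0.0525 -0.0496] z [-0.0041 -0.0017  0.0026]
y -0.0265 0.0258
fit x~y,z~y [ 0.0088 -0.0523] [ 0.0094 -0.0013]
legs 58 y -0.0258 0.0258 x max 0.0073 z by x [ 0.0279 -0.0024]
```

Run:
```python
from h import *
for t,uv in(("w2",(319.9,106.4)),("w6_3",(320.1,107.7))):
    c=dict(np.load(t+".npz"));R,p=c["Rt"],c["pt"];X=onplane(c,R,p,[uv],.0544)[0];d=R.T@(X-p)
    # horizontal offsets along horizontal jaw dir h and fixture +x dir f
    h=np.array([.9859,-.1674]);f=np.array([.1674,.9859]);print(t,X.round(4),"h",((X-p)[:2]@h).round(4),"f",((X-p)[:2]@f).round(4),"world h,f",(X[:2]@h).round(4),(X[:2]@f).round(4))
    b=R@np.array([-.0502,.0004,-.0001]);tip=R@np.array([.0098,.0004,-.0001]);print("bar h,f",(b[:2]@h).round(4),(b[:2]@f).round(4),"tip",(tip[:2]@h).round(4),(tip[:2]@f).round(4))
```

```text
w2 [ 0.5805 -0.2256  0.0544] h 0.0033 f 0.0692 world h,f 0.61 -0.1252
bar h,f 0.0004 0.0 tip 0.0004 0.0001
w6_3 [ 0.5812 -0.2256  0.0544] h 0.0034 f 0.0681 world h,f 0.6107 -0.1252
bar h,f 0.0005 0.0 tip 0.0004 0.0001
```

Run:
```python
from h import *
to(.5809,-.2251,.122,-9.65)
```

```text
to [-0.0002, 0.0031, -0.0688, [np.float64(-0.0), np.float64(3.1416)]] t 14.85 p [ 0.5663 -0.2924  0.1217] F [-0.21 -0.18 -0.51] q6 72.3 op 0.0492
```

Request:
apply_moves:
  commands:
    - [0,0.0031,-0.03,0,-0.4]
    - [0,0.0031,-0.055,0,-0.4]
    - [0,0.0031,-0.0688,0,-0.4]
    - [0,0.0031,-0.0688,0,-0.4]
    - [0,0.0031,-0.0688,0,-0.4]
    - [0,0.0031,-0.0688,0,-0.4]
    - [0,0.0031,-0.0688,0,-0.4]

```text
time: 15.55
ee_pos: [0.5807, -0.2259, 0.1217]
tcp_rot: [-117.6, 89.8, 142.7]
wrist_force: [0.1, -0.2, -0.2]
opening: 0.0491
```

Run:
```python
from h import *
to(.5809,-.2251,.070,-9.65)
```

```text
to [0.0517, 0.0002, -0.0008, [np.float64(-0.001), np.float64(3.1406)]] t 15.55 p [ 0.5807 -0.2259  0.1217] F [ 0.14 -0.24 -0.16] q6 78.4 op 0.0491
```

Request:
apply_moves:
  commands:
    - [0.015,0.0002,-0.0008,0,-0.4]
    - [0.03,0.0002,-0.0008,0,-0.4]
    - [0.042,0.0002,-0.0008,0,-0.4]
    - [0.048,0.0002,-0.0008,0,-0.4]
    - [0.0517,0.0002,-0.0008,0,-0.4]
    - [0.0517,0.0002,-0.0008,0,-0.4]
    - [0.0517,0.0002,-0.0008,0,-0.4]

```text
time: 16.25
ee_pos: [0.5811, -0.2251, 0.0704]
tcp_rot: [-120.7, 89.9, 139.6]
wrist_force: [-0.9, 0.5, -0.6]
opening: 0.0493
```

Run:
```python
from h import *
to(.5809,-.2251,.055,-9.65)
c=cams.camera("side");s=cams.camera("scene")
cv2.imwrite("pics/s7.png",np.hstack([cv2.resize(c["frame"][130:230,270:370],(400,400),interpolation=2),cv2.resize(s["frame"][150:250,215:315],(400,400),interpolation=2)]))
```

```text
to [0.0154, -0.0002, 0.0001, [np.float64(-0.001), np.float64(3.1406)]] t 16.25 p [ 0.5811 -0.2251  0.0704] F [-0.86  0.51 -0.64] q6 78.5 op 0.0493
```

View pics/s7.png

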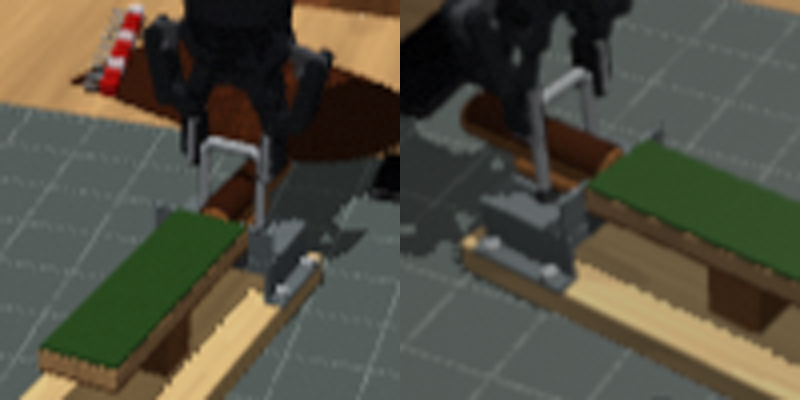

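Picture s7: bolt upright over the handle, legs on either side just above the plate. I'll lower it by feel.

Request:
apply_moves:
  commands:
    - [0.002,0,0,0,-0.4]
    - [0.004,0,0,0,-0.4]
    - [0.006,0,0,0,-0.4]
    - [0.008,0,0,0,-0.4]
    - [0.008,0,0,0,-0.4]

```text
time: 16.85
ee_pos: [0.581, -0.225, 0.0621]
tcp_rot: [-119.1, 89.9, 141.2]
wrist_force: [-1.0, -0.9, -1.4]
opening: 0.0492
```

Request:
apply_moves:
  commands:
    - [0.001,0,0,0,-0.4]
    - [0.002,0,0,0,-0.4]
    - [0.003,0,0,0,-0.4]
    - [0.003,0,0,0,-0.4]

```text
time: 17.25
ee_pos: [0.5811, -0.2251, 0.0593]
tcp_rot: [-122.9, 89.9, 137.4]
wrist_force: [-0.6, 0.1, 0.4]
opening: 0.0493
```

Request:
apply_moves:
  commands:
    - [0.001,0,0,0,-0.4]
    - [0.002,0,0,0,-0.4]
    - [0.003,0,0,0,-0.4]
    - [0.003,0,0,0,-0.4]

```text
time: 17.65
ee_pos: [0.5812, -0.2252, 0.0573]
tcp_rot: [-133.8, 89.9, 126.5]
wrist_force: [-2.8, 0.6, 6.6]
opening: 0.0491
```

Request:
apply_moves:
  commands:
    - [0.001,-0.0004,0,0,-0.4]
    - [0.002,-0.0004,0,0,-0.4]
    - [0.003,-0.0004,0,0,-0.4]
    - [0.003,-0.0004,0,0,-0.4]

```text
time: 18.05
ee_pos: [0.5811, -0.2252, 0.0549]
tcp_rot: [167.7, 90.0, 68.0]
wrist_force: [-1.4, 0.5, 5.0]
opening: 0.0495
```

Request:
apply_moves:
  commands:
    - [0.0015,-0.0002,0,0,-0.4]
    - [0.003,-0.0002,0,0,-0.4]
    - [0.004,-0.0002,0,0,-0.4]
    - [0.004,-0.0002,0,0,-0.4]

```text
time: 18.45
ee_pos: [0.581, -0.2252, 0.0512]
tcp_rot: [133.9, 89.9, 34.2]
wrist_force: [-1.3, 0.5, 3.0]
opening: 0.049
```

Request:
apply_moves:
  commands:
    - [0.001,-0.0002,0,0,-0.4]
    - [0.002,-0.0002,0,0,-0.4]
    - [0.003,-0.0002,0,0,-0.4]
    - [0.003,-0.0002,0,0,-0.4]

```text
time: 18.85
ee_pos: [0.581, -0.2252, 0.0483]
tcp_rot: [119.7, 89.9, 20.0]
wrist_force: [0.1, 0.4, 3.2]
opening: 0.0492
```

Request:
apply_moves:
  commands:
    - [0.001,0,0,0,-0.4]
    - [0.002,0,0,0,-0.4]
    - [0.002,0,0,0,-0.4]

```text
time: 19.15
ee_pos: [0.581, -0.2252, 0.0463]
tcp_rot: [116.7, 89.9, 17.0]
wrist_force: [-2.8, 0.5, 3.5]
opening: 0.0494
```

Request:
apply_moves:
  commands:
    - [0.0005,0,0,0,-0.4]
    - [0.001,0,0,0,-0.4]
    - [0.001,0,0,0,-0.4]

```text
time: 19.45
ee_pos: [0.581, -0.2252, 0.0455]
tcp_rot: [108.6, 89.9, 8.9]
wrist_force: [-0.7, 0.7, 4.8]
opening: 0.0493
```

Request:
apply_moves:
  commands:
    - [0.0005,0,0,0,-0.4]
    - [0.001,0,0,0,-0.4]
    - [0.001,0,0,0,-0.4]

```text
time: 19.75
ee_pos: [0.581, -0.2253, 0.0448]
tcp_rot: [107.2, 89.9, 7.4]
wrist_force: [-1.4, 1.4, 5.8]
opening: 0.0489
```

Request:
apply_moves:
  commands:
    - [0.0005,0,0,0,-0.4]
    - [0.001,0,0,0,-0.4]
    - [0.001,0,0,0,-0.4]

```text
time: 20.05
ee_pos: [0.581, -0.2253, 0.0442]
tcp_rot: [101.9, 89.9, 2.2]
wrist_force: [-2.1, 1.1, 6.6]
opening: 0.0491
```

Request:
apply_moves:
  commands:
    - [0.0005,0,0,0,-0.4]
    - [0.001,0,0,0,-0.4]
    - [0.001,0,0,0,-0.4]

```text
time: 20.35
ee_pos: [0.581, -0.2253, 0.044]
tcp_rot: [96.1, 89.9, -3.6]
wrist_force: [-4.0, 0.6, 9.9]
opening: 0.0492
```

Request:
apply_moves:
  commands:
    - [0.0005,-0.0003,0,0,-0.4]
    - [0.001,-0.0003,0,0,-0.4]
    - [0.001,-0.0003,0,0,-0.4]

```text
time: 20.65
ee_pos: [0.5811, -0.2253, 0.0439]
tcp_rot: [91.1, 89.8, -8.6]
wrist_force: [-2.0, 0.5, 9.9]
opening: 0.0493
```

Request:
apply_moves:
  commands:
    - [0.0005,0,0,0,-0.4]
    - [0.0008,0,0,0,-0.4]
    - [0.0008,0,0,0,-0.4]

```text
time: 20.95
ee_pos: [0.5811, -0.2253, 0.044]
tcp_rot: [89.5, 89.8, -10.2]
wrist_force: [-3.6, 0.1, 9.7]
opening: 0.0492
```

Request:
apply_moves:
  commands:
    - [0.001,0,0,0,-0.4]
    - [0.0014,0,0,0,-0.4]
    - [0.0014,0,0,0,-0.4]

```text
time: 21.25
ee_pos: [0.5811, -0.2253, 0.0439]
tcp_rot: [87.4, 89.7, -12.3]
wrist_force: [-4.8, 2.5, 13.4]
opening: 0.0494
```

Request:
apply_moves:
  commands:
    - [0.0014,0,0,0,-0.4]
    - [0.0017,0,0,0,-0.4]
    - [0.0017,0,0,0,-0.4]
    - [0.0017,0,0,0,-0.4]
    - [0.0017,0,0,0,-0.4]

```text
time: 21.75
ee_pos: [0.5811, -0.2254, 0.0439]
tcp_rot: [85.5, 89.7, -14.2]
wrist_force: [-6.1, 2.4, 15.4]
opening: 0.0493
```

Request:
apply_moves:
  commands:
    - [0.001,0,0,0,0.3]
    - [0.0005,0,0,0,0.5]
    - [0,0,0,0,0.6]
    - [0,0,0,0,0.6]
    - [0,0,0,0,0.6]

```text
time: 22.25
ee_pos: [0.5811, -0.2254, 0.0436]
tcp_rot: [85.7, 89.7, -14.0]
wrist_force: [0.3, -0.9, 0.8]
opening: 0.0683
```

Run:
```python
from h import *
c,R,p=wsnap("w8");to(*p)
W=wcloud(c,R,p);g=c["frame"];hsv=cv2.cvtColor(g,cv2.COLOR_BGR2HSV);q=(W-p)@R
m=(hsv[...,2]>90)&(hsv[...,1]<50)&(np.abs(q[...,1])<.027)&(q[...,0]>-.065)&(q[...,0]<-.03)&(np.abs(q[...,2])<.02)
print(m.sum(),"top z",np.nanpercentile(W[m][:,2],[50,90,98]).round(4),"handle",[np.nanmax(W[r,300:345,2]).round(4) for r in range(30,220,20)])
```

```text
to [0.0, 0.0, 0.0] t 22.3 p [ 0.5811 -0.2253  0.0436] F [ 0.75  0.42 -0.57] q6 78.5 op 0.0683
2226 top z [0.096  0.098  0.0986] handle [np.float64(0.0837), np.float64(0.0837), np.float64(0.0839), np.float64(0.0838), np.float64(0.084), np.float64(0.0837), np.float64(0.0837), np.float64(0.0837), np.float64(0.0868), np.float64(0.0914)]
```

Request:
apply_moves:
  commands:
    - [-0.02,0,0,0,0.6]
    - [-0.05,0,0,0,0.6]
    - [-0.05,0,0,0,-1]
    - [-0.05,0,0,0,-1]
    - [-0.05,0,0,0,-1]
    - [-0.05,0,0,0,-1]
    - [-0.05,0,0,0,-1]
    - [-0.05,0,0,0,-1]
    - [-0.05,0,0,0,-1]

```text
time: 23.2
ee_pos: [0.5808, -0.2252, 0.0934]
tcp_rot: [86.1, 89.7, -13.6]
wrist_force: [-0.6, 0.5, -0.2]
opening: -0.0002
```

Run:
```python
from h import *
c,R,p=wsnap("w9");to(.5809,-.2254,.074)
s=cams.camera("side")["frame"][130:230,270:370]
cv2.imwrite("pics/s9.png",np.hstack([cv2.resize(s,(400,400),interpolation=2),cv2.resize(c["frame"][150:310,236:396],(400,400),interpolation=2)]))
```

```text
to [0.0195, -0.0, 0.0001] t 23.25 p [ 0.5808 -0.2253  0.0935] F [ 0.93 -0.1   0.11] q6 78.5 op 0.0001
```

View pics/s9.png

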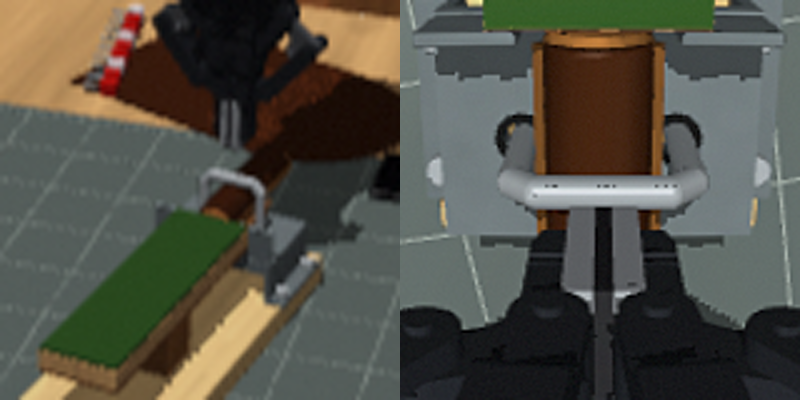

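Picture s9: the bolt is seated upright through both holes and stands free, its bar on the handle. I'll repeat the steady press from above with shut fingers, because opening the jaws may have relaxed it.

Request:
apply_moves:
  commands:
    - [0.01,0,0,0,-1]
    - [0.018,0,0,0,-1]
    - [0.0205,0,0,0,-1]
    - [0.0205,0,0,0,-1]

```text
time: 23.7
ee_pos: [0.5804, -0.2251, 0.072]
tcp_rot: [89.1, 89.8, -10.6]
wrist_force: [0.0, -0.4, -0.2]
opening: 0.0004
```

Request:
apply_moves:
  commands:
    - [0.0007,0,0,0,-1]
    - [0.0014,0,0,0,-1]
    - [0.0014,0,0,0,-1]

```text
time: 24.0
ee_pos: [0.5805, -0.2251, 0.0708]
tcp_rot: [88.3, 89.8, -11.4]
wrist_force: [0.1, -0.6, 0.8]
opening: 0.0
```

Request:
apply_moves:
  commands:
    - [0.0007,0,0,0,-1]
    - [0.001,0,0,0,-1]
    - [0.001,0,0,0,-1]

```text
time: 24.3
ee_pos: [0.5807, -0.2252, 0.0702]
tcp_rot: [86.6, 89.7, -13.1]
wrist_force: [-0.7, 0.8, 3.2]
opening: 0.0002
```

Request:
apply_moves:
  commands:
    - [0.0005,0,0,0,-1]
    - [0.001,0,0,0,-1]
    - [0.001,0,0,0,-1]

```text
time: 24.6
ee_pos: [0.5811, -0.2254, 0.0699]
tcp_rot: [85.1, 89.7, -14.6]
wrist_force: [0.1, 0.5, 4.9]
opening: -0.0002
```

Request:
apply_moves:
  commands:
    - [0.0007,0,0,0,-1]
    - [0.0014,0,0,0,-1]
    - [0.0014,0,0,0,-1]

```text
time: 24.9
ee_pos: [0.5815, -0.2255, 0.0696]
tcp_rot: [83.9, 89.6, -15.8]
wrist_force: [-1.4, 0.1, 8.8]
opening: -0.0003
```

Request:
apply_moves:
  commands:
    - [0.0012,0,0,0,-1]
    - [0.0017,0,0,0,-1]
    - [0.0017,0,0,0,-1]
    - [0.0017,0,0,0,-1]
    - [0.0017,0,0,0,-1]

```text
time: 25.4
ee_pos: [0.5817, -0.2256, 0.0693]
tcp_rot: [82.9, 89.5, -16.8]
wrist_force: [-2.9, 1.7, 11.8]
opening: -0.0002
```

Request:
apply_moves:
  commands:
    - [0.0016,-0.0005,0,0,-1]
    - [0.0021,-0.0005,0,0,-1]
    - [0.0021,-0.0005,0,0,-1]
    - [0.0021,-0.0005,0,0,-1]
    - [0.0021,-0.0005,0,0,-1]

```text
time: 25.9
ee_pos: [0.5817, -0.2256, 0.0692]
tcp_rot: [82.6, 89.3, -17.1]
wrist_force: [-4.6, 1.9, 12.8]
opening: 0.0003
```

Request:
apply_moves:
  commands:
    - [0.0019,-0.0005,0,0,-1]
    - [0.0025,-0.0005,0,0,-1]
    - [0.0025,-0.0005,0,0,-1]
    - [0.0025,-0.0005,0,0,-1]

```text
time: 26.3
ee_pos: [0.5819, -0.2257, 0.0691]
tcp_rot: [82.3, 89.2, -17.4]
wrist_force: [-4.1, 1.4, 16.0]
opening: -0.0002
```

Request:
apply_moves:
  commands:
    - [0.0,0,0,0,-1]
    - [-0.005,0,0,0,-1]
    - [-0.03,0,0,0,-1]
    - [-0.06,0,0,0,-1]
    - [-0.09,0,0,0,-1]
    - [-0.09,0,0,0,-1]
    - [-0.09,0,0,0,-1]

```text
time: 27.0
ee_pos: [0.5809, -0.2254, 0.1593]
tcp_rot: [82.2, 89.1, -17.5]
wrist_force: [0.2, -0.1, -0.8]
opening: -0.0002
```

```bash
python3 meas.py
python3 - <<'E'
from h import *
to(.5665,-.293,.16,-9.65)
E
```

```text
scene [ 0.6038 -0.09  ] [0.1962 0.0567] 80.4 z 0.0825 along [-0.0843  0.1094]
side [ 0.6008 -0.089 ] [0.2021 0.0566] 80.0 z 0.0825 along [-0.084   0.1105]
to [0.0, 0.0, 0.0] t 27.1 p [ 0.5802 -0.2251  0.1576] F [-0.28 -0.94  0.17] q6 78.5 op -0.0
to [-0.0023, -0.0021, 0.0692, [np.float64(-0.0008), np.float64(3.1408)]] t 27.1 p [ 0.5802 -0.2251  0.1576] F [-0.28 -0.94  0.17] q6 78.5 op -0.0
```

Request:
apply_moves:
  commands:
    - [0,-0.002,0.035,0,-1]
    - [0,-0.002,0.069,0,-1]
    - [0,-0.002,0.069,0,-1]
    - [0,-0.002,0.069,0,-1]
    - [0,-0.002,0.069,0,-1]

```text
time: 27.6
ee_pos: [0.5665, -0.2921, 0.1569]
tcp_rot: [85.6, 89.4, -14.1]
wrist_force: [0.3, 0.8, 0.2]
opening: 0.0
```

Run:
```python
from h import *
c,R,p=wsnap("w10");print(p,bot.get_obs()["wrist_force"])
W=wcloud(c,R,p);f=c["frame"];hsv=cv2.cvtColor(f,cv2.COLOR_BGR2HSV)
m=((W[...,2]>.088)&(W[...,2]<.105)&(hsv[...,1]<60)&(hsv[...,2]>80)).astype(np.uint8);m[170:]=0
k,l,s,ce=cv2.connectedComponentsWithStats(m);i=1+np.argmax(s[1:,4]);q=W[l==i]
r=cv2.minAreaRect(q[:,:2].astype(np.float32));print(s[i],r,"z",np.percentile(q[:,2],[50,95]),"slope",np.polyfit(q[:,0],q[:,2],1)[0])
cv2.imwrite("pics/w10c.png",cv2.resize(f[40:220,220:420],None,fx=3,fy=3,interpolation=2))
```

```text
[ 0.56646971 -0.29210107  0.15689735] [-0.42101538 -0.32925447 -0.25585218]
[286 103  68  10 645] ((0.5818153023719788, -0.22540970146656036), (0.007014533504843712, 0.05116230621933937), 80.436279296875) z [0.09639143 0.09806546] slope -0.004619631426573771
```

View pics/w10c.png

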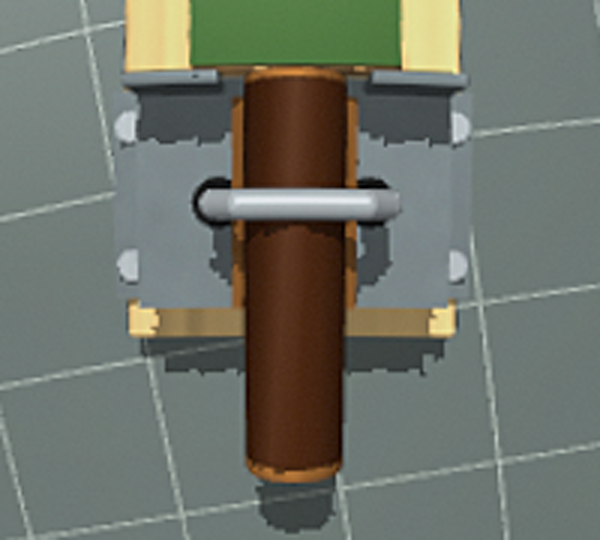

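Picture w10: the bar sits at crop (300,205), square across the handle with both legs in the bushes. The shoulder is flush with the stops and the arm is clear, so I hand in.

```bash
python3 -c "
from workcell import bot
print(bot.job_done())"
```

```text
the job is handed in; nothing more can be done
None
```

I slid the strop home and clamped it with the bare steel U-bolt, then handed the job in at about 27.6 s; no verdict is reported.

- **Strop:** I pushed it by its toe until the force rose to 9 N with no further movement, which is the shoulder meeting the stops. After the pressing, both fixed cameras still put it in the same place. The last wrist picture shows the shoulder flush against the stops.
- **U-bolt:** I took it out of the punch block by its legs and lowered it over the handle into both holes, with 3 to 7 N of drag from the rubber bushes. I pressed it to about 15 N in the grip and let go. I then pressed again from above with shut fingers, to 16 N.
- **Last check:** The bar measures level (slope under 0.5 %), within about 1 mm of the holes' midpoint, and square to within about 0.2°. Its top is at z ≈ 98 mm, as expected for a bar resting on the handle.
- **Not confirmed:** The remaining contact force between bar and handle can't be measured directly. I infer it from the press and the bar height.
- **Disagreements:**
  - The real fingertips were about 29 mm short of the reported TCP. My first push therefore passed above the paddle without touching, and I corrected for this afterwards.
  - The two fixed cameras differed by 3 to 5 mm in x, so I used the wrist camera for the fit.
- **Jar, knife and phone:** I never went near them, but I didn't measure them again at the end.

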